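Vent the vacuum pot and crack its lid

ROBOT

A 6-joint arm with a two-finger parallel gripper is mounted at the origin on the work surface; the furniture and walls round the work are solid. World frame = base frame: x ahead of the robot, y to its left, z up, the work surface at z = 0. Lengths are in m, angles in degrees, forces in N, time in s.
With the tool pointing down it reaches from about 0.35 to 0.875 m from the base axis. Payload 4.2 kg.
Tool frame: the origin (TCP) lies between the finger pads; the fingertips stand 14 mm ahead of it and the grasp point (between the pads) lies 5 mm behind it (r.tcp_to_tips is the distance from the TCP to the fingertips, in m); y points along the fingers, x is the direction in which the jaws open and shut, and the axes are right-handed (so a half turn about y gives the same grasp; the last joint's range is limited). The gripper opens to 87 mm and grips with 3 to 60 N. Pads are 19 mm wide; open, the fingers measure 117 mm over their backs; the gripper's body (75 mm by 190 mm) begins 51 mm behind the grasp point.
Start: joints at [-53.022, 22.042, 0.453, 0, -68.411, -14.817], TCP at [0.236, -0.579, 0.237] pointing down, gripper open.
Joint ranges: [-179.83, 179.83], [-69.29, 118.12], [-61.27, 80.66], [-181.25, 117.63], [-171.15, -9.14], [-177.46, 177.46]. Speed limits (degrees/s): [159.86, 159.86, 180, 180, 180, 180].

INTERFACE

Orientations are given as a 3x3 rotation matrix whose columns are the frame's x, y, z axes.
In Python, from station import sense, optics, ticket, r gives the robot as it stands.
- The arm moves only by the tool carry_out, never from a script. Its argument "steps" is a list that holds one entry, the list of rows, each a list of 6 numbers: the shift along the world's x, y, z in cm, then the turn, a rotation vector about the world's x, y, z in rad. A call has 1 to 20 rows; each row is the pose to reach, as a shift and turn from the pose commanded when the call began; what a row does not reach only later rows make up. A row lasts 1/8 s, in which the tool goes at most 62.5 mm and 10.7 degrees, less where a joint would pass 70% of its speed; a pose out of reach is approached as far as the arm can. A call with a gripper value outside its range is refused whole. "fingers" is the closure in counts, from 0 (fully open) to 255 (shut), set as the call begins (left out, the last holds). The fingers move at their own pace and stop on an object; the grip force is fixed at half the most. Time passes only in rows, so rows that repeat a pose let the fingers close. It gives the time, the measured TCP pose, the force and the opening at its end, in the units of the state.
- sense(): the state, without advancing time (a new reading comes with each control period).
- optics.capture(name): name is "scene" or "top"; returns a dict with "image" (400x640x3 uint8, red, green, blue), "fov_y" (degrees; the focal length in pixels is half the picture's height over the tangent of half this angle, whatever the lens; pixels are square), "cx", "cy" (the principal point, pixels), "k1" (the pictures are not rectified: a ray, as slopes to the right and down, at radius r is drawn at 1 + k1 r^2 times it, then the intrinsics apply), "rvec" (rotation vector, rad) and "tvec" (3), from world to camera coordinates, as OpenCV has them. Camera axes: x right, y down, z forward; pixel columns grow to the right and rows downward; lengths in m; the calibration is good to about 2 mm. A picture is of the moment at which its call begins. There is no depth.
- ticket.finish_job(): hands the job in, once; it reports no verdict.
The state is a dict: "time_s": time; "joints": joint angles; "joint_velocities": joint speeds; "effort": joint torques, N m; "tcp_pos": TCP position; "ee_rot": TCP orientation; "wrist_force": force on the tool from outside, world axes, zero at the start; "moment": the same for the moment, N m; "gripper_width": opening from 0.0 (shut) to 1.0 (fully open).
Only numpy, scipy, OpenCV 4.12 (cv2) and the standard library are available. Lean on these libraries where they do the work, as an engineer would, in place of code of your own. Each camera call takes 0.05 s, during which the arm holds its last target.

TASK

The vacuum pot that dries turning blanks has to be vented and cracked open. First press the vent lever beside the pot down until its detent holds it there by itself, and take the hand off it; only then take the lid's handle, pull the lid free of its sticky gasket without letting it fly up, and finish holding it still by the handle with its front rim about 2 cm above the gasket. Leave the vent lever down, do not let go of the lid, and leave the wooden cup and the sanding block undisturbed.

Things in the scene. Friction and masses are not known exactly. Their poses are not given: they have to be found in the camera images.
- chamber: The vacuum pot, fixed to the bench: round aluminium pot 140 mm across on a dark base plate (top z = 22 mm), flat round lid (156 mm across, top at z = 104 mm when shut), vent valve on its +y side (44 x 34 mm, 112 mm high, centred at y = 135 mm). Origin: on the bench under the pot's axis. Its -x is the front (handle, paddle), +x the back (lid hinge), z up; it is turned about z.
- lid_hinge (a point): Middle of the lid's hinge line, at the back of the pot (chamber frame x = 88, y = 0, z = 99 mm). The hinge line is parallel to the chamber's y axis; the lid swings up about it.
- lid (a joint): Lid opening about the hinge (rad): 0 shut, 0.45 at its stop, grows as the front rim (166 mm from the hinge) rises; 0.12 = rim 20 mm up. The gasket sticks: a straight-up pull at the handle climbs to a peak of about 14 to 20 N within the first 3 mm, then fades to about 3 to 5 N from 9 mm up. Let go, the lid falls shut. Pull slowly, by position, or it flies up when the seal lets go.
- handle (a point): The lid's handle: a round steel bar 14 mm thick, 78 mm long, parallel to the chamber's y, on two posts over the front part of the lid. Origin: middle of the bar's centre line, 140 mm in front of the hinge line and 55 mm above it; shut, at x = -52, y = 0, z = 154 mm in the chamber's frame, 50 mm above the lid's top. Axes are the lid's; moves on an arc about the hinge line.
- vent_pivot (a point): Pivot of the vent lever (chamber frame x = 0, y = 135, z = 100 mm), between the valve's cheeks; its axis is parallel to the chamber's y. The lever points to the front (-x).
- vent_lever (a joint): Sprung vent lever (rad): 0 up at rest (0.25 rad above level), about 0.42 fully down (0.17 rad below level). Pressing on the paddle takes about 4 N; from 0.15 rad the detent adds to it, up to 12 to 16 N near 0.2 rad, fading until it snaps over at about 0.3 to 0.35 rad and then stays down by itself at 0.40 to 0.42. Released before that, it springs up again.
- paddle (a point): Round black press pad, 24 mm across, at the front end of the vent lever, 80 mm from its pivot. Origin: middle of its top face (0.25 rad from level when up). Up, the origin is at x = -76, y = 135, z = 125 mm in the chamber's frame; fully down at x = -80, z = 92 mm, so it must be pressed down 33 mm.
- turned_cup: Bystander: a turned wooden cup standing upright on the bench, 72 mm across, 79 mm tall. Origin: centre of its underside.
- sanding_block: Bystander: a cork sanding block, 64 x 105 x 29 mm, lying on the bench. Origin: centre of its underside.

How it is judged:
By the outcome, as a careful person would: the job done as asked, in the order asked, and still so for the second after the job is handed in, while the arm keeps its last pose, push and grip.
It also fails if it takes over 40 s, if anything falls off the work surface, if the arm or the gripper's body presses on something with over 40 N, if the wrist force passes 120 N, or if a joint passes its speed limit or range.

## Working session

There is one attempt and no reset: what is moved stays moved. The work goes in short steps, Python scripts to look and compute and a tool call to move; the robot and the scene stay as the last step left them, time stands still between calls to the robot, and variables do not carry over. Pictures are saved under pics/ and viewed, and the job is handed in when it is done.

Besides the shell and the picture viewer there is one more tool, called after "Emit:" by a JSON object that holds its "name" and its "arguments", one argument or row to a line. carry_out: Moves the arm, as the interface text tells. Its arguments: {"type":"object","properties":{"steps":{"type":"array","items":{"type":"array","items":{"type":"array","items":{"type":"number"}}}},"fingers":{"type":"number"}},"required":["steps"]}

```bash
mkdir -p pics
python3 - <<'E'
from station import sense, optics, ticket, r
import cv2
s=sense();print(s)
for n in("scene","top"):
    c=optics.capture(n);print({k:v for k,v in c.items() if k!='image'})
    cv2.imwrite(f'pics/{n}0.png',c['image'][:,:,::-1])
E
```

```text
{'time_s': 0.0, 'joints': array([-5.30250104e+01,  2.20913979e+01,  3.77701667e-01, -2.87447198e-02,
       -6.84110722e+01, -1.48166246e+01]), 'joint_velocities': array([ 0.00896565,  0.01371736, -0.03506012,  0.004778  , -0.01099369,
        0.04992795]), 'effort': array([ 7.47900208e-05, -3.90663207e+01,  1.87405944e+01,  4.21999902e+00,
        1.09414832e-02, -1.99433607e-04]), 'tcp_pos': array([ 0.23552315, -0.57829095,  0.23543931]), 'ee_rot': array([[-3.76995407e-01, -9.37055487e-04, -9.26214654e-01],
       [ 9.26212457e-01,  2.02024121e-03, -3.76996556e-01],
       [ 2.22444371e-03, -9.99997520e-01,  1.06290808e-04]]), 'wrist_force': array([ 0.44495822,  0.50089674, -0.83848246]), 'moment': array([-0.01364752,  0.018379  , -0.06853871]), 'gripper_width': 1.0013163954819218}
{'fov_y': 44.95255733296412, 'cx': 321.89673677137483, 'cy': 197.99220238336483, 'k1': -0.12588024682038798, 'rvec': array([ 0.7976657 , -2.53681232,  1.11844321]), 'tvec': array([0.44512924, 0.20542651, 1.2503381 ])}
{'fov_y': 45.38761984061407, 'cx': 325.2961020000684, 'cy': 206.8790508526173, 'k1': 0.016246788499820992, 'rvec': array([ 2.18679428, -2.1827158 ,  0.04847738]), 'tvec': array([0.08514835, 0.49216228, 1.42441763])}
```

View pics/scene0.png

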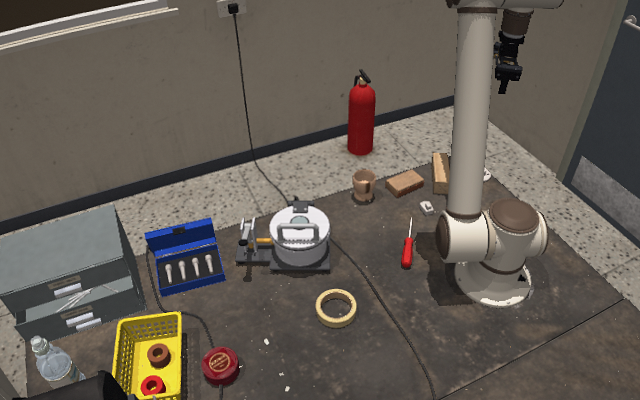

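View pics/top0.png

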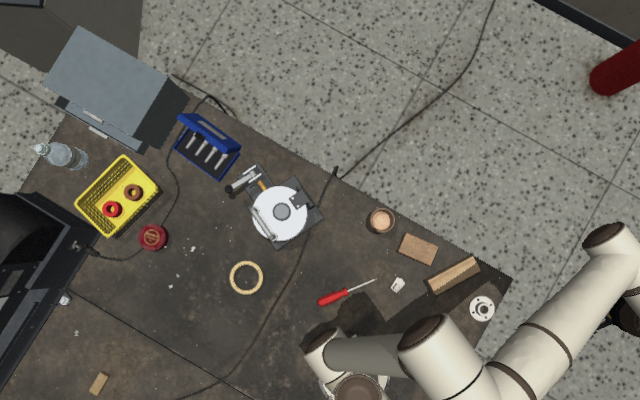

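```bash
cat > h.py <<'E'
import numpy as np, cv2
from station import sense, optics
def cam(n):
    c=optics.capture(n);f=200/np.tan(np.radians(c['fov_y']/2))
    c['K']=np.array([[f,0,c['cx']],[0,f,c['cy']],[0,0,1]]);c['D']=np.array([c['k1'],0,0,0,0]);c['R']=cv2.Rodrigues(c['rvec'])[0]
    return c
def proj(c,P): return cv2.projectPoints(np.array(P,float).reshape(-1,1,3),c['rvec'],c['tvec'],c['K'],c['D'])[0].reshape(-1,2)
def ray(c,uv,z):
    p=cv2.undistortPoints(np.array(uv,float).reshape(-1,1,2),c['K'],c['D']).reshape(-1,2)
    o=-c['R'].T@c['tvec'];d=np.c_[p,np.ones(len(p))]@c['R']
    return o+d*((z-o[2])/d[:,2])[:,None]
def crop(c,name,u0,v0,w,h,s,pts=None):
    im=cv2.resize(np.ascontiguousarray(c['image'][v0:v0+h,u0:u0+w,::-1]),None,fx=s,fy=s,interpolation=cv2.INTER_CUBIC)
    if pts is not None:
        for p in pts: cv2.circle(im,(int((p[0]-u0+.5)*s),int((p[1]-v0+.5)*s)),3,(0,0,255),1)
    for u in range((u0+9)//10*10,u0+w,10): cv2.putText(im,str(u),(int((u-u0)*s),8),0,.3,(0,255,0),1);cv2.line(im,(int((u-u0+.5)*s),10),(int((u-u0+.5)*s),14),(0,255,0),1)
    for v in range((v0+9)//10*10,v0+h,10): cv2.putText(im,str(v),(0,int((v-v0+.5)*s)+3),0,.3,(0,255,0),1)
    cv2.imwrite('pics/'+name,im)
E
python3 - <<'E'
from h import *
t=cam('top');s=cam('scene')
crop(t,'t1.png',215,150,120,100,6);crop(s,'s1.png',225,190,115,90,6)
print(ray(t,[[281,212],[381,221],[418,249]],0.1))
E
```

```text
[[ 0.47230211  0.21033571  0.1       ]
 [ 0.44733487 -0.07242741  0.1       ]
 [ 0.36893932 -0.17570896  0.1       ]]
```

View pics/t1.png

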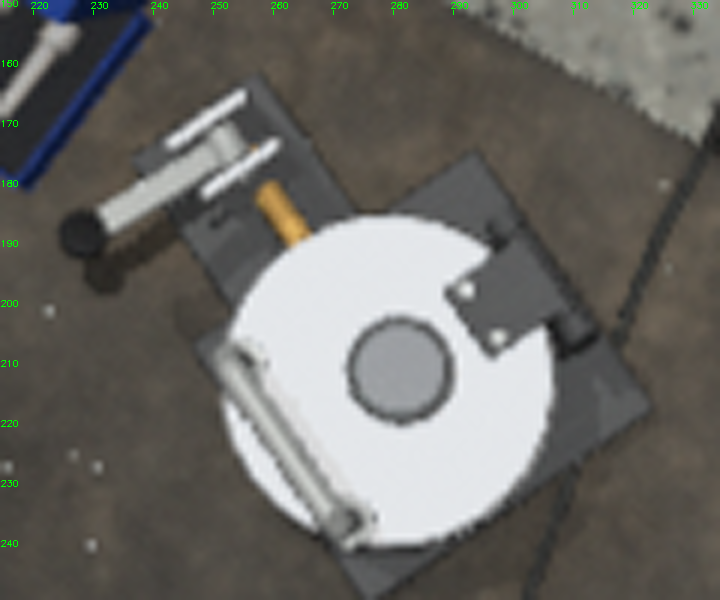

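View pics/s1.png

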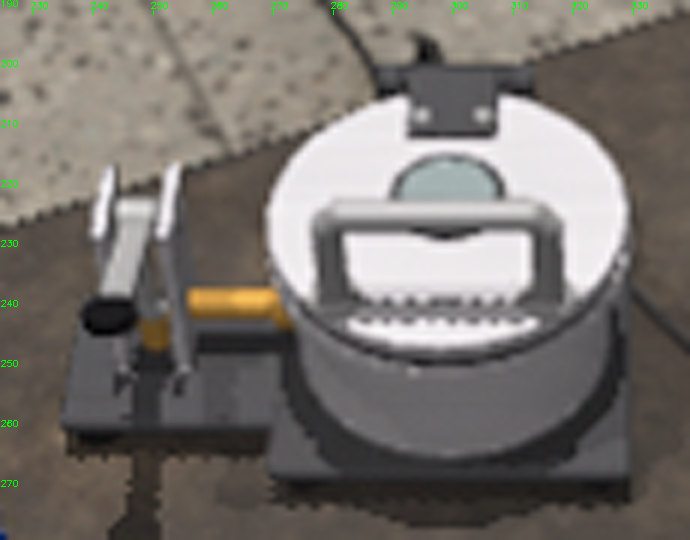

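Run:
```python
from h import *
from scipy.optimize import least_squares
t=cam('top');s=cam('scene')
def W(p,P):
    c,n=np.cos(p[2]),np.sin(p[2]);P=np.array(P,float)/1000
    return P@np.array([[c,n,0],[-n,c,0],[0,0,1]])+[p[0],p[1],0]
hm=[[-52,35,154],[-52,-35,154]]; pad=[-76,135,125]
T=[[0,0,104],pad]; To=np.array([[279.1,212.9],[228.3,188.3]])
mid=[-52,0,154]
def res(p,full=False):
    a=proj(t,W(p,T+[mid]))-np.r_[To,[[262.85,222.6]]]
    b=proj(s,W(p,[pad,mid]))-np.array([[242.5,241.8],[297.85,225]])
    return np.r_[a,b].ravel()
best=min((least_squares(res,[.47,.21,y]) for y in np.arange(-3,3,1)),key=lambda q:q.cost)
p=best.x;print(p,np.degrees(p[2]),best.fun.reshape(-1,2).round(2))
np.save('p.npy',p)
print('paddle',W(p,[pad,[-80,135,92]]),'handle',W(p,[mid,[88,0,99]]))
c,n=np.cos(p[2]),np.sin(p[2]);print('cx',c,n)
al=np.linspace(0,6.28,24)
P=W(p,np.r_[np.c_[78*np.cos(al),78*np.sin(al),0*al+104],hm,[pad,mid,[88,0,99],[0,135,100]]])
crop(t,'t2.png',215,150,120,100,6,proj(t,P));crop(s,'s2.png',225,190,115,90,6,proj(s,P))
```

```text
[ 0.46977772  0.21303745 -0.93618625] -53.639520929805215 [[ 0.79 -0.08]
 [ 0.4   1.31]
 [-0.45  0.68]
 [-0.38 -0.6 ]
 [-1.38 -0.18]]
paddle [[0.53343598 0.35427706 0.125     ]
 [0.53106453 0.35749827 0.092     ]] handle [[0.43894881 0.25491321 0.154     ]
 [0.52194971 0.1421708  0.099     ]]
cx 0.5928635536032351 -0.805302928598266
```

View pics/t2.png

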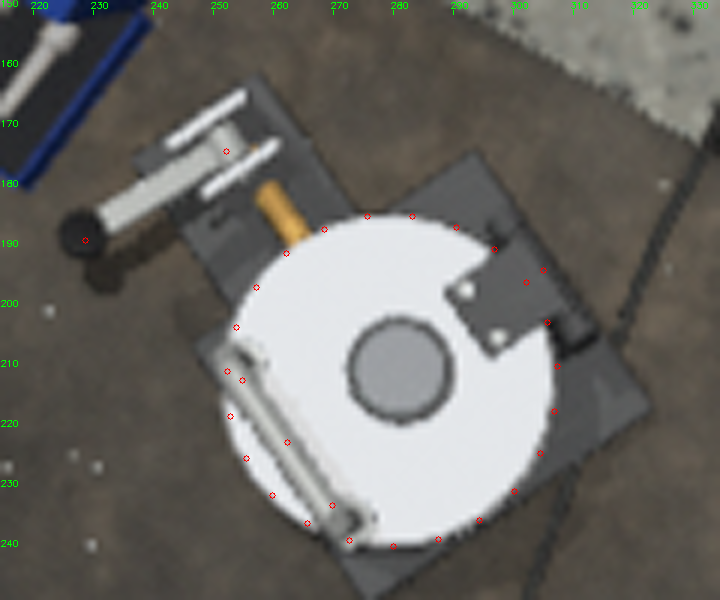

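View pics/s2.png

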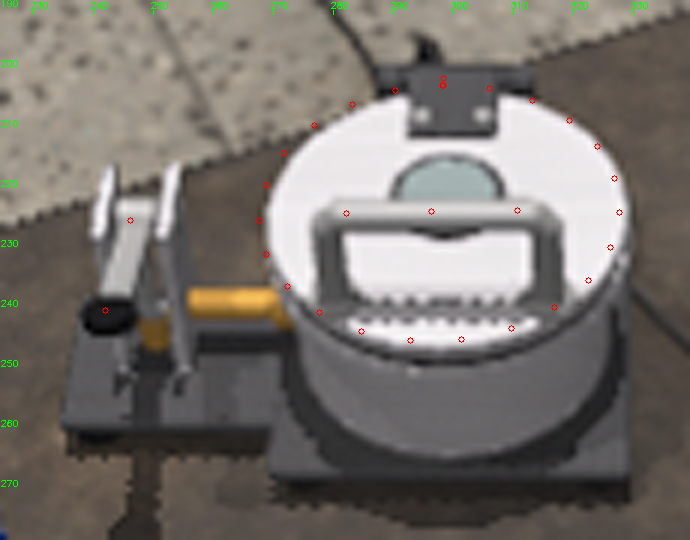

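Emit:
{"name": "carry_out", "arguments": {
  "steps": [
    [[0.6, 1.9, 0, 0, 0, 0.005], [1.8, 5.6, 0, 0, 0, 0.015], [3.3, 10.3, 0, 0, 0, 0.027], [4.9, 15.4, 0, 0, 0, 0.041], [6.5, 20.5, 0, 0, 0, 0.055], [8.3, 26.2, 0, 0, 0, 0.069], [10.1, 31.8, 0, 0, 0, 0.084], [11.8, 37.4, 0, 0, 0, 0.099], [13.6, 43.0, 0, 0, 0, 0.114], [15.4, 48.6, 0, 0, 0, 0.129], [17.2, 54.2, 0, 0, 0, 0.144], [18.9, 59.8, 0, 0, 0, 0.159], [20.7, 65.4, 0, 0, 0, 0.174], [22.5, 71.0, 0, 0, 0, 0.188], [24.3, 76.6, 0, 0, 0, 0.203], [25.9, 81.7, 0, 0, 0, 0.217], [27.2, 85.9, 0, 0, 0, 0.228], [28.4, 89.7, 0, 0, 0, 0.238], [29.2, 92.0, 0, 0, 0, 0.244], [29.6, 93.4, 0, 0, 0, 0.248]]
  ],
  "fingers": 255
}}

```text
time_s: 2.8
tcp_pos: [0.5319, 0.3563, 0.236]
ee_rot: [[-0.594, -0.001, -0.805], [0.805, -0.001, -0.594], [-0.0, -1.0, 0.001]]
wrist_force: [-0.9, -0.1, 0.4]
gripper_width: 0.007
```

Run:
```python
from h import *
t=cam('top');s=cam('scene')
q=sense();print(q['tcp_pos'],q['ee_rot'].round(3),q['wrist_force'],q['gripper_width'])
tip=q['tcp_pos']+.014*q['ee_rot'][:,1]
print(proj(t,[tip]),proj(s,[tip]))
crop(t,'t3.png',190,130,150,120,5);crop(s,'s3.png',210,160,140,110,5,proj(s,[tip]))
```

```text
[0.5318245  0.35600392 0.23597303] [[-0.594 -0.    -0.805]
 [ 0.805 -0.    -0.594]
 [-0.    -1.     0.001]] [-1.09662636 -0.332771    0.26654794] 0.00360740326275875
[[219.93494874 186.6908762 ]] [[236.94297561 213.5530453 ]]
```

View pics/t3.png

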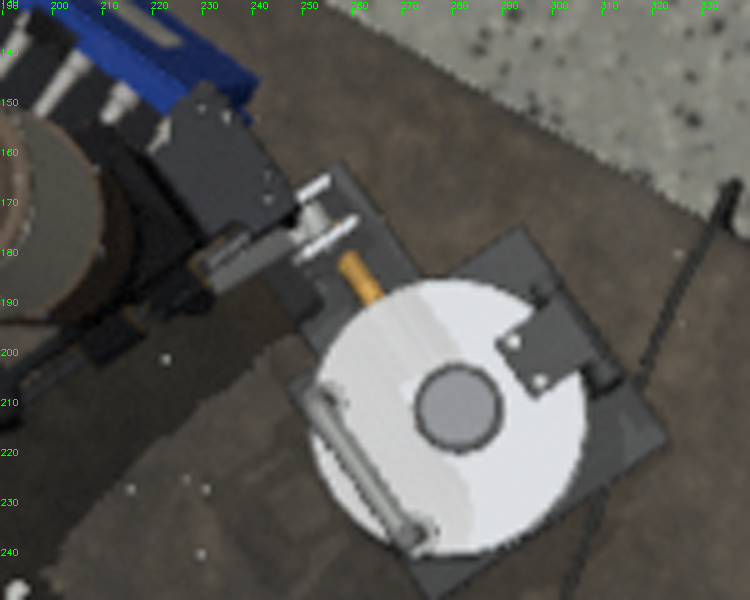

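View pics/s3.png

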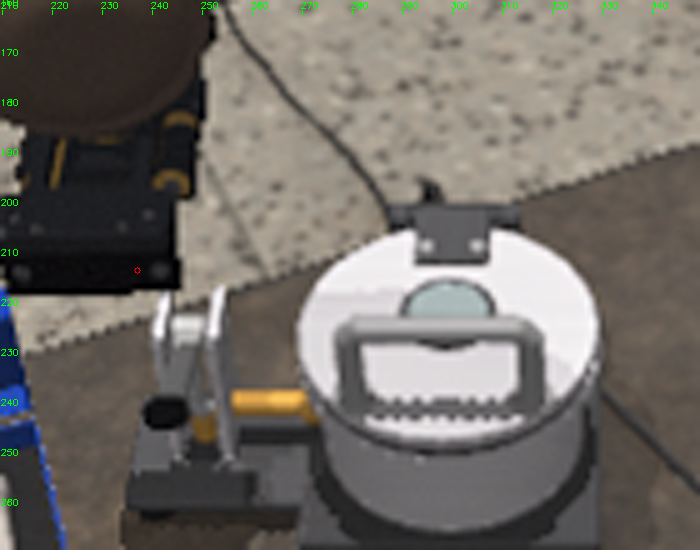

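Run:
```python
from h import *
t=cam('top');s=cam('scene')
q=sense();R=q['ee_rot'];p=q['tcp_pos']
pts=[p+R@np.array([a,-.046,b]) for a in(-.095,.095) for b in(-.0375,.0375)]
print(proj(s,pts));print(proj(t,pts))
print('cam',-s['R'].T@s['tvec'])
crop(s,'s4.png',190,140,140,110,5,proj(s,pts));crop(t,'t4.png',190,130,150,120,5,proj(t,pts))
```

```text
[[222.98658977 167.76223905]
 [254.1908939  166.9676075 ]
 [211.09043158 224.32686047]
 [246.55346996 223.59215139]]
[[237.20456229 149.50720472]
 [254.90594413 173.8243443 ]
 [174.50384825 194.84903344]
 [192.08276553 219.4248769 ]]
cam [-0.10118172  0.89370338  0.99736753]
```

View pics/s4.png

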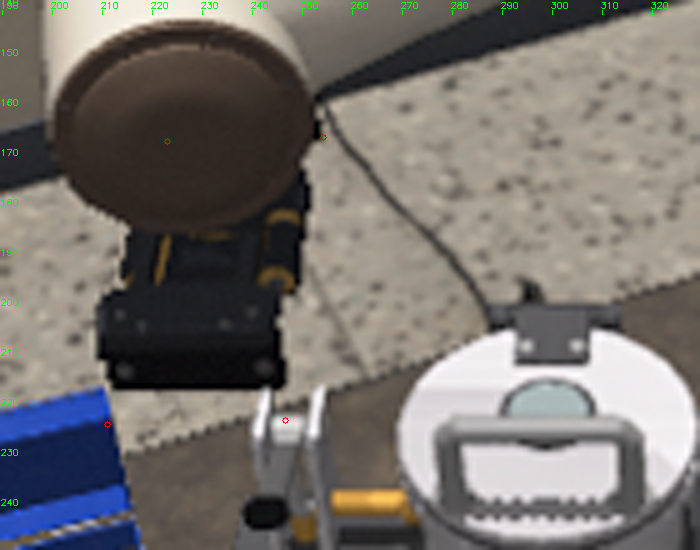

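View pics/t4.png

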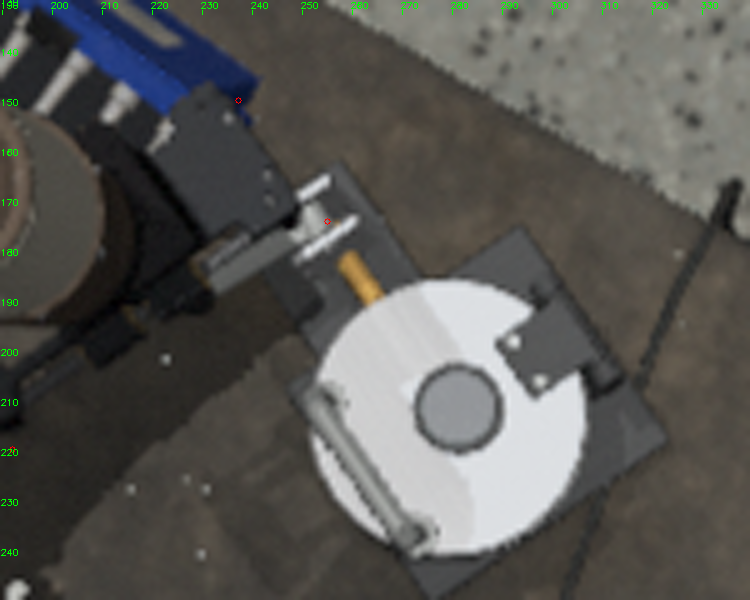

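Emit:
{"name": "carry_out", "arguments": {
  "steps": [
    [[0, 0, -2, 0, 0, 0], [0, 0, -4, 0, 0, 0], [0, 0, -6, 0, 0, 0], [0, 0, -7.5, 0, 0, 0], [0, 0, -8.5, 0, 0, 0], [0, 0, -9.0, 0, 0, 0], [0, 0, -9.3, 0, 0, 0], [0, 0, -9.6, 0, 0, 0], [0, 0, -9.9, 0, 0, 0], [0, 0, -10.2, 0, 0, 0], [0, 0, -10.5, 0, 0, 0], [0, 0, -10.5, 0, 0, 0]]
  ]
}}

```text
time_s: 4.5
tcp_pos: [0.5321, 0.3558, 0.1317]
ee_rot: [[-0.593, 0.001, -0.805], [0.805, 0.001, -0.593], [0.0, -1.0, -0.002]]
wrist_force: [-0.7, 2.6, 2.9]
gripper_width: 0.0
```

Run:
```python
from h import *
t=cam('top');s=cam('scene')
crop(t,'t5.png',190,130,150,120,5);crop(s,'s5.png',190,160,140,110,5)
q=sense();print(q['tcp_pos'],q['wrist_force'],q['moment'])
```

```text
[0.53219158 0.3556759  0.13189766] [-0.55661277  2.3938011   4.76302364] [0.70799988 0.11957691 0.01087265]
```

View pics/s5.png

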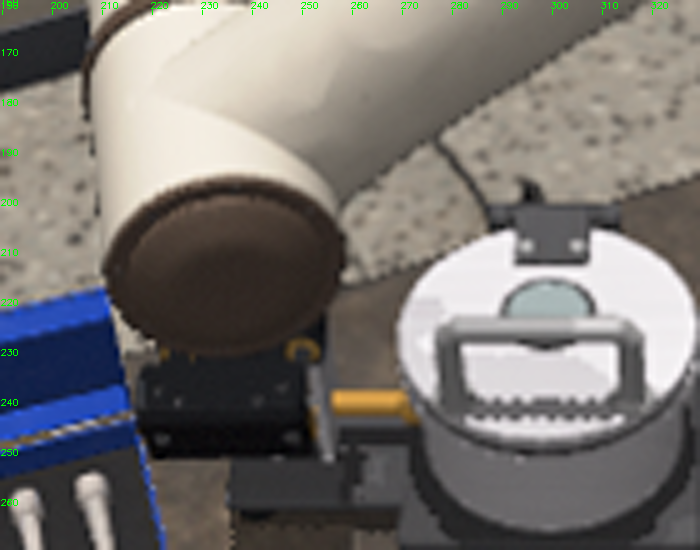

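Emit:
{"name": "carry_out", "arguments": {
  "steps": [
    [[0, 0, -0.3, 0, 0, 0], [0, 0, -0.5, 0, 0, 0], [-0.05, 0.05, -0.7, 0, 0, 0], [-0.05, 0.1, -0.9, 0, 0, 0], [-0.1, 0.15, -1.1, 0, 0, 0], [-0.1, 0.15, -1.1, 0, 0, 0]]
  ]
}}

```text
time_s: 5.35
tcp_pos: [0.5317, 0.3561, 0.1223]
ee_rot: [[-0.593, 0.002, -0.805], [0.805, -0.001, -0.593], [-0.002, -1.0, -0.001]]
wrist_force: [-0.9, -0.4, 10.7]
gripper_width: 0.005
```

Emit:
{"name": "carry_out", "arguments": {
  "steps": [
    [[0, 0, -0.2, 0, 0, 0], [-0.05, 0.05, -0.4, 0, 0, 0], [-0.1, 0.1, -0.6, 0, 0, 0], [-0.1, 0.15, -0.8, 0, 0, 0], [-0.1, 0.15, -1.0, 0, 0, 0], [-0.1, 0.15, -1.0, 0, 0, 0]]
  ]
}}

```text
time_s: 6.1
tcp_pos: [0.5288, 0.3574, 0.109]
ee_rot: [[-0.593, -0.003, -0.805], [0.805, -0.002, -0.593], [-0.0, -1.0, 0.004]]
wrist_force: [0.1, 0.4, -0.7]
gripper_width: 0.006
```

Emit:
{"name": "carry_out", "arguments": {
  "steps": [
    [[0, 0, -0.1, 0, 0, 0], [0, 0, -0.2, 0, 0, 0], [0, 0, -0.3, 0, 0, 0], [0, 0, -0.3, 0, 0, 0]]
  ]
}}

```text
time_s: 6.6
tcp_pos: [0.5296, 0.3581, 0.1077]
ee_rot: [[-0.593, -0.0, -0.805], [0.805, -0.0, -0.593], [-0.0, -1.0, 0.0]]
wrist_force: [-2.2, 0.1, 1.8]
gripper_width: 0.003
```

Emit:
{"name": "carry_out", "arguments": {
  "steps": [
    [[0, 0, 0.3, 0, 0, 0], [0, 0, 1.5, 0, 0, 0], [0, 0, 4, 0, 0, 0], [0, 0, 7.5, 0, 0, 0], [0, 0, 11, 0, 0, 0], [0, 0, 12.5, 0, 0, 0], [0, 0, 13, 0, 0, 0], [0, 0, 13, 0, 0, 0]]
  ]
}}

```text
time_s: 7.6
tcp_pos: [0.5294, 0.3579, 0.2366]
ee_rot: [[-0.593, -0.001, -0.805], [0.805, -0.001, -0.593], [0.0, -1.0, 0.002]]
wrist_force: [-0.7, -0.4, -0.7]
gripper_width: 0.004
```

Run:
```python
from h import *
t=cam('top');s=cam('scene')
crop(s,'s6.png',190,160,140,110,5)
q=sense();print(q['tcp_pos'],q['wrist_force'],q['moment'])
```

```text
[0.52927167 0.35780477 0.23590866] [ 0.18708612  0.36140198 -0.18825191] [ 0.03207509  0.01872076 -0.00253842]
```

View pics/s6.png

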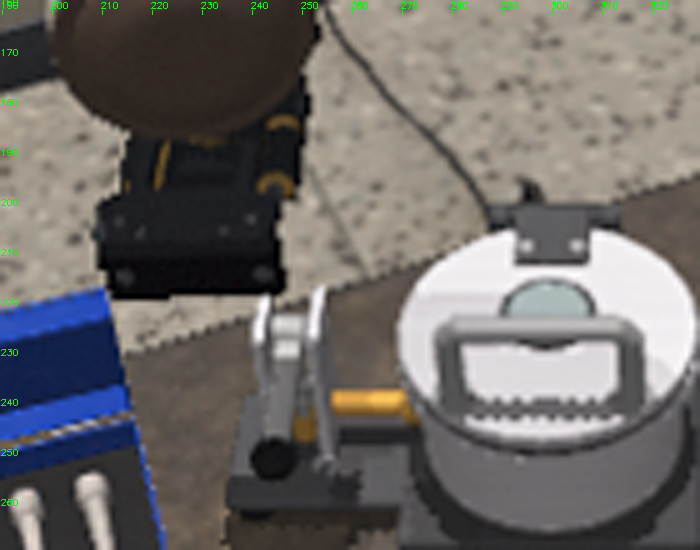

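Run:
```python
from h import *
s=cam('scene');p=np.load('p.npy')
def W(p,P):
    c,n=np.cos(p[2]),np.sin(p[2]);P=np.array(P,float)/1000
    return P@np.array([[c,n,0],[-n,c,0],[0,0,1]])+[p[0],p[1],0]
for q in(0,.2,.3,.35,.4,.42):
    a=.25-q; print(q,proj(s,W(p,[[-80*np.cos(a)+5*np.sin(a)*0,135,100+80*np.sin(a)+5]])).round(1))
R=[[np.cos(p[2]),-np.sin(p[2]),0],[np.sin(p[2]),np.cos(p[2]),0],[0,0,1]]
# tcp = handle -5mm (tool frame); rotate about hinge
for th in(0,.01,.02,.03,.04,.06,.08,.1,.12):
    v=np.array([-140,0,50.]);c,n=np.cos(th),np.sin(th)
    d=np.array([c*v[0]+n*v[2],0,-n*v[0]+c*v[2]])-v
    print(th,(np.array(R)@d/10).round(3),(np.array(R)@[0,th,0]).round(4))
```

```text
0 [[242.1 241.7]]
0.2 [[242.8 246.7]]
0.3 [[243.2 248.9]]
0.35 [[243.4 249.9]]
0.4 [[243.6 250.8]]
0.42 [[243.7 251.1]]
0 [0. 0. 0.] [0. 0. 0.]
0.01 [ 0.03  -0.041  0.14 ] [0.0081 0.0059 0.    ]
0.02 [ 0.061 -0.083  0.279] [0.0161 0.0119 0.    ]
0.03 [ 0.093 -0.126  0.418] [0.0242 0.0178 0.    ]
0.04 [ 0.125 -0.17   0.556] [0.0322 0.0237 0.    ]
0.06 [ 0.193 -0.262  0.83 ] [0.0483 0.0356 0.    ]
0.08 [ 0.263 -0.358  1.103] [0.0644 0.0474 0.    ]
0.1 [ 0.337 -0.458  1.373] [0.0805 0.0593 0.    ]
0.12 [ 0.415 -0.563  1.64 ] [0.0966 0.0711 0.    ]
```

Emit:
{"name": "carry_out", "arguments": {
  "steps": [
    [[-1, -1.2, 0, 0, 0, 0], [-3, -3.4, 0, 0, 0, 0], [-6, -6.8, 0, 0, 0, 0], [-8, -9.3, 0, 0, 0, 0], [-9.05, -10.4, 0, 0, 0, 0], [-9.05, -10.4, 0, 0, 0, 0], [-9.05, -10.4, 0, 0, 0, 0]]
  ],
  "fingers": 0
}}

```text
time_s: 8.62
tcp_pos: [0.44, 0.2551, 0.2375]
ee_rot: [[-0.593, 0.001, -0.805], [0.805, 0.0, -0.593], [-0.0, -1.0, -0.001]]
wrist_force: [0.8, 0.7, -0.5]
gripper_width: 0.713
```

Run:
```python
from h import *
t=cam('top');s=cam('scene')
crop(s,'s7.png',210,150,150,120,5);crop(t,'t7.png',190,130,150,120,5)
q=sense();print(q['tcp_pos'],q['wrist_force'],q['gripper_width'])
```

```text
[0.43990992 0.25504186 0.23720934] [-0.13156146  0.16270133  0.33445979] 0.808698395057006
```

View pics/s7.png

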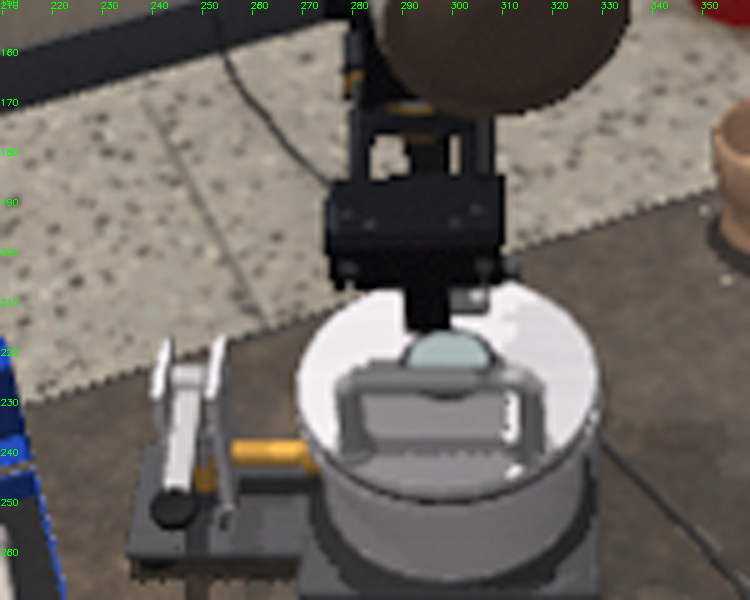

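View pics/t7.png

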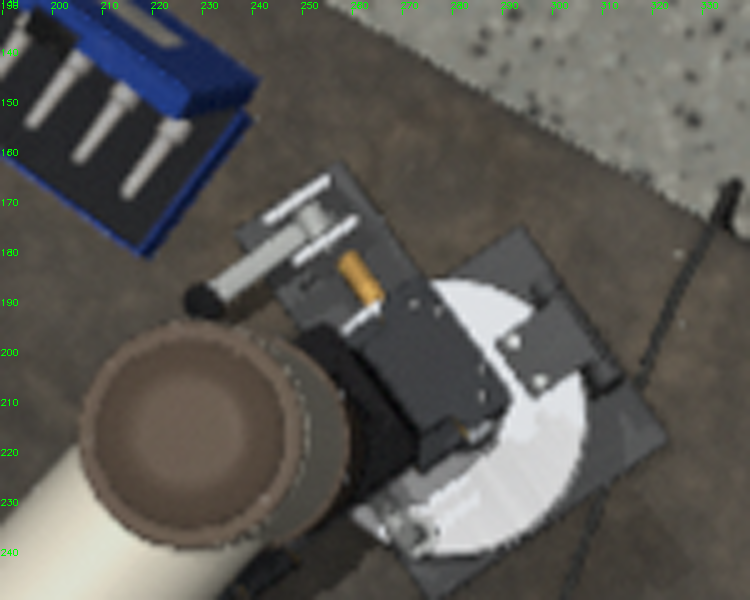

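Emit:
{"name": "carry_out", "arguments": {
  "steps": [
    [[0, 0, -1, 0, 0, 0], [0, 0, -3, 0, 0, 0], [0, 0, -5, 0, 0, 0], [0, 0, -6.8, 0, 0, 0], [0, 0, -8, 0, 0, 0], [0, 0, -8.6, 0, 0, 0], [0, 0, -8.9, 0, 0, 0], [0, 0, -8.9, 0, 0, 0]]
  ]
}}

```text
time_s: 9.72
tcp_pos: [0.4395, 0.2544, 0.1488]
ee_rot: [[-0.593, 0.0, -0.805], [0.805, 0.0, -0.593], [-0.0, -1.0, -0.001]]
wrist_force: [0.3, 0.8, -0.0]
gripper_width: 1.001
```

Run:
```python
from h import *
t=cam('top');s=cam('scene')
crop(s,'s8.png',250,170,100,100,6)
q=sense();print(q['tcp_pos'],q['wrist_force'],q['gripper_width'])
```

```text
[0.4395254  0.25444288 0.14907204] [0.07938921 0.19211357 0.73541961] 1.0004699630462641
```

View pics/s8.png

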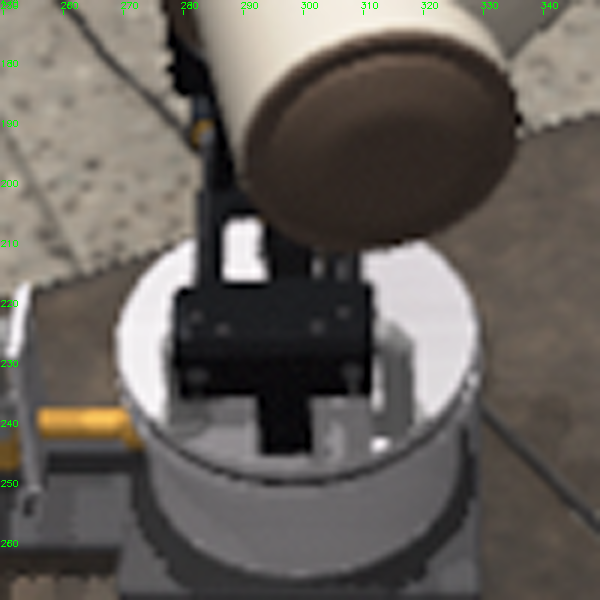

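Emit:
{"name": "carry_out", "arguments": {
  "steps": [
    [[0, 0, 0, 0, 0, 0], [0, 0, 0, 0, 0, 0], [0, 0, 0, 0, 0, 0], [0, 0, 0, 0, 0, 0], [0, 0, 0, 0, 0, 0], [0, 0, 0, 0, 0, 0], [0, 0, 0, 0, 0, 0], [0, 0, 0, 0, 0, 0], [0, 0, 0, 0, 0, 0], [0, 0, 0, 0, 0, 0]]
  ],
  "fingers": 255
}}

```text
time_s: 11.08
tcp_pos: [0.4379, 0.2562, 0.1485]
ee_rot: [[-0.592, -0.002, -0.806], [0.806, 0.004, -0.592], [0.004, -1.0, -0.001]]
wrist_force: [-8.2, 6.9, 1.6]
gripper_width: 0.151
```

Run:
```python
from h import *
q=sense();print(q['tcp_pos'],q['wrist_force'],q['moment'],q['gripper_width']*87)
```

```text
[0.43787202 0.25621581 0.14846207] [-8.24796205  6.94432299  1.62274028] [ 2.24880976  2.41234635 -0.13241644] 13.153079062752516
```

Emit:
{"name": "carry_out", "arguments": {
  "steps": [
    [[-0.1, 0.12, 0, 0, 0, 0], [-0.2, 0.25, 0, 0, 0, 0], [-0.2, 0.25, 0, 0, 0, 0], [-0.2, 0.25, 0, 0, 0, 0]]
  ]
}}

```text
time_s: 11.58
tcp_pos: [0.4377, 0.2563, 0.1485]
ee_rot: [[-0.593, 0.0, -0.805], [0.805, -0.0, -0.593], [-0.0, -1.0, -0.0]]
wrist_force: [2.8, -2.0, -2.4]
gripper_width: 0.151
```

Emit:
{"name": "carry_out", "arguments": {
  "steps": [
    [[0.01, -0.015, 0.05, 0.0027, 0.002, 0], [0.02, -0.03, 0.1, 0.0054, 0.004, 0], [0.03, -0.04, 0.14, 0.0081, 0.0059, 0], [0.04, -0.055, 0.19, 0.011, 0.008, 0], [0.05, -0.07, 0.23, 0.0135, 0.01, 0], [0.06, -0.083, 0.28, 0.016, 0.012, 0], [0.06, -0.083, 0.28, 0.016, 0.012, 0]]
  ]
}}

```text
time_s: 12.45
tcp_pos: [0.4379, 0.2559, 0.1499]
ee_rot: [[-0.592, -0.013, -0.806], [0.806, 0.016, -0.592], [0.021, -1.0, 0.001]]
wrist_force: [4.8, 0.3, -9.4]
gripper_width: 0.152
```

Emit:
{"name": "carry_out", "arguments": {
  "steps": [
    [[0.015, -0.02, 0.07, 0.004, 0.003, 0], [0.03, -0.04, 0.14, 0.008, 0.006, 0], [0.045, -0.06, 0.21, 0.012, 0.009, 0], [0.06, -0.085, 0.28, 0.016, 0.012, 0], [0.06, -0.085, 0.28, 0.016, 0.012, 0]]
  ]
}}

```text
time_s: 13.08
tcp_pos: [0.4383, 0.2553, 0.1518]
ee_rot: [[-0.591, -0.025, -0.806], [0.805, 0.033, -0.592], [0.041, -0.999, 0.001]]
wrist_force: [5.6, 1.7, -13.4]
gripper_width: 0.151
```

Emit:
{"name": "carry_out", "arguments": {
  "steps": [
    [[0.015, -0.02, 0.05, 0.004, 0.003, 0], [0.03, -0.04, 0.1, 0.008, 0.006, 0], [0.045, -0.06, 0.15, 0.012, 0.009, 0], [0.06, -0.085, 0.2, 0.016, 0.012, 0], [0.06, -0.085, 0.2, 0.016, 0.012, 0]]
  ]
}}

```text
time_s: 13.7
tcp_pos: [0.439, 0.2543, 0.155]
ee_rot: [[-0.591, -0.037, -0.806], [0.804, 0.048, -0.592], [0.06, -0.998, 0.001]]
wrist_force: [4.2, 0.9, -8.8]
gripper_width: 0.152
```

Emit:
{"name": "carry_out", "arguments": {
  "steps": [
    [[0.023, -0.03, 0.08, 0.005, 0.0035, 0], [0.046, -0.06, 0.16, 0.01, 0.007, 0], [0.07, -0.09, 0.24, 0.014, 0.0105, 0], [0.09, -0.12, 0.32, 0.019, 0.014, 0], [0.115, -0.15, 0.4, 0.024, 0.0175, 0], [0.14, -0.18, 0.48, 0.029, 0.021, 0], [0.16, -0.21, 0.56, 0.033, 0.0245, 0], [0.16, -0.21, 0.56, 0.033, 0.0245, 0]]
  ]
}}

```text
time_s: 14.7
tcp_pos: [0.4408, 0.2518, 0.162]
ee_rot: [[-0.59, -0.06, -0.805], [0.801, 0.081, -0.593], [0.101, -0.995, 0.001]]
wrist_force: [4.6, -1.7, -4.9]
gripper_width: 0.153
```

Emit:
{"name": "carry_out", "arguments": {
  "steps": [
    [[0.015, -0.02, 0.07, 0.003, 0.0022, 0], [0.03, -0.04, 0.14, 0.006, 0.0044, 0], [0.045, -0.06, 0.21, 0.009, 0.0066, 0], [0.06, -0.08, 0.28, 0.012, 0.0088, 0], [0.075, -0.1, 0.34, 0.015, 0.011, 0], [0.075, -0.1, 0.34, 0.015, 0.011, 0], [0.075, -0.1, 0.34, 0.015, 0.011, 0], [0.075, -0.1, 0.34, 0.015, 0.011, 0]]
  ]
}}

```text
time_s: 15.7
tcp_pos: [0.4417, 0.2505, 0.1651]
ee_rot: [[-0.589, -0.071, -0.805], [0.8, 0.095, -0.593], [0.118, -0.993, 0.001]]
wrist_force: [5.4, -3.2, -5.3]
gripper_width: 0.152
```

Run:
```python
from h import *
t=cam('top');s=cam('scene')
crop(s,'s9.png',225,180,115,95,6)
cv2.imwrite('pics/t9.png',t['image'][:,:,::-1])
q=sense();print(q['tcp_pos'],q['ee_rot'].round(3),q['wrist_force'],q['moment'],q['gripper_width'])
```

```text
[0.44167533 0.25050391 0.16517397] [[-0.589 -0.071 -0.805]
 [ 0.799  0.095 -0.593]
 [ 0.118 -0.993  0.001]] [ 5.51216976 -3.31458283 -5.30142352] [-1.21205953 -1.84765163 -0.19309491] 0.14998154302130423
```

View pics/s9.png

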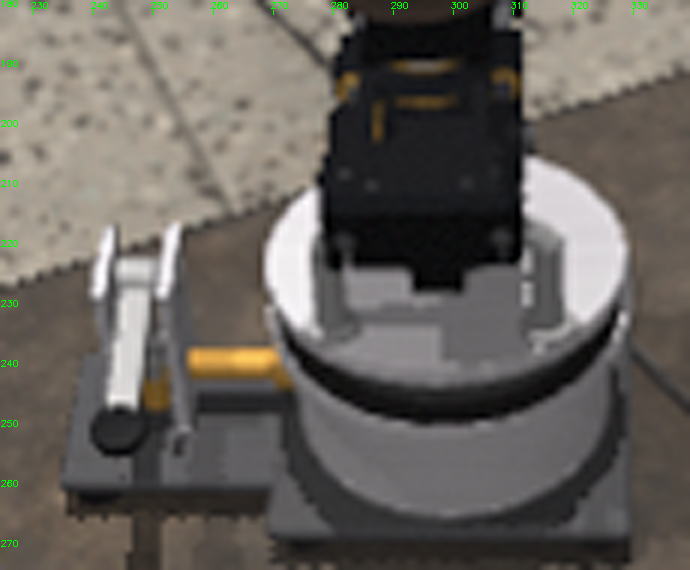

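View pics/t9.png

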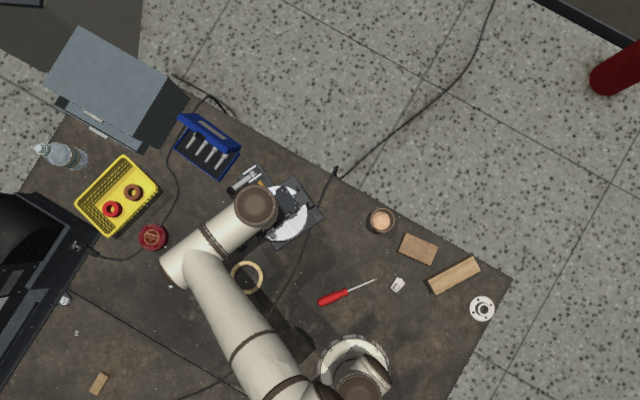

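Run:
```python
from h import *
s=cam('scene');p=np.load('p.npy')
R=np.array([[np.cos(p[2]),-np.sin(p[2]),0],[np.sin(p[2]),np.cos(p[2]),0],[0,0,1]])
al=np.linspace(0,6.28,40)
for th in(0,.10,.12,.14):
    v=np.array([-166,0,5.]);c,n=np.cos(th),np.sin(th)
    d=np.array([c*v[0]+n*v[2]+88,0,-n*v[0]+c*v[2]+99])/1000
    print(th,proj(s,[R@d+[p[0],p[1],0]]).round(2))
th=.12;c,n=np.cos(th),np.sin(th)
P=[]
for a in al:
    v=np.array([78*np.cos(a)-88,78*np.sin(a),5]);P.append(R@(np.array([c*v[0]+n*v[2]+88,v[1],-n*v[0]+c*v[2]+99])/1000)+[p[0],p[1],0])
crop(s,'s10.png',225,180,115,95,6,proj(s,P))
```

```text
0 [[297.25 246.42]]
0.1 [[296.94 241.51]]
0.12 [[296.88 240.46]]
0.14 [[296.82 239.39]]
```

View pics/s10.png

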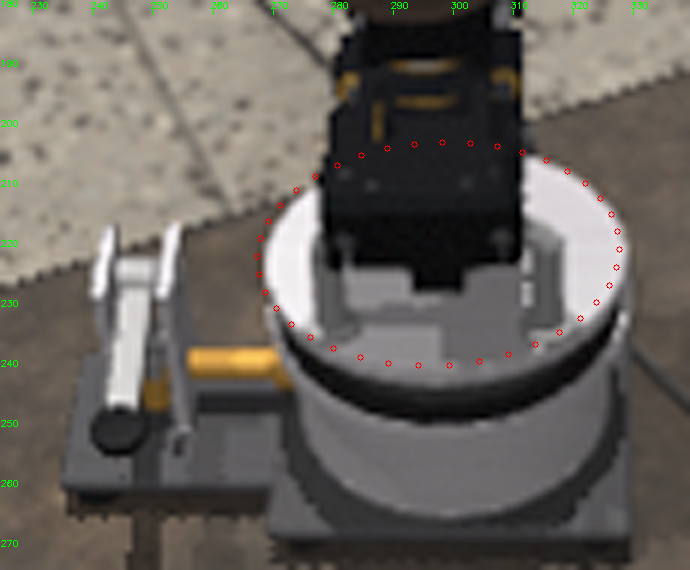

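Run:
```python
from h import *
s=cam('scene')['image'].astype(int).mean(2); a=cv2.imread('pics/scene0.png').astype(int).mean(2)
for u in(285,290,296,304,310,318):print(u,'before',a[238:256,u].round().astype(int),'now',s[234:254,u].round().astype(int))
im=[]
for A,v in((cv2.imread('pics/scene0.png'),225),(cam('scene')['image'][:,:,::-1],225)):
    im.append(cv2.resize(np.ascontiguousarray(A[v:v+35,262:336]),None,fx=9,fy=8,interpolation=cv2.INTER_NEAREST))
cv2.imwrite('pics/cmp.png',np.vstack(im))
```

```text
285 before [188 129  87 123 138 132 226 204 120  81  67 109 113 103 102 101 101 100] now [110 124 137 142 141 144 133 126  89  39  27  19  19  14  68 118 118 109
 108 107]
290 before [214 195 137 120 135 188 235 242 231 161  99  61 107 117 107 106 102 104] now [125 142 140 140 141 140 143 133 125  90  44  34  26  18  17  34 116 124
 112 109]
296 before [213 187 129 119 132 172 228 239 243 190 106  80  38 100 112 104 104 103] now [124 140 140 140 139 141 141 132 122 116  78  37  37  25  18  14  35 109
 118 110]
304 before [213 157  89 119 134 128 213 240 232 167 100  66  65 100 104 102 103 103] now [102 104 104 103 103 101 107 113 114  93  54  38  30  18  18  12 101 119
 108 108]
310 before [217 190 138 127 135 130 216 208 124  81  51  93 107 101 100 102 100 101] now [104 104 104 103 103 108 112 113  85  43  35  24  16  16  37 101 113 105
 107 107]
318 before [ 83  78  91 124 112  80  64  73  94  97  97  98  98  97  97  95  95  94] now [131 162 127 100 100  72  36  17  16  14  37  77 101 103 102 103 103 103
 102 100]
```

View pics/cmp.png

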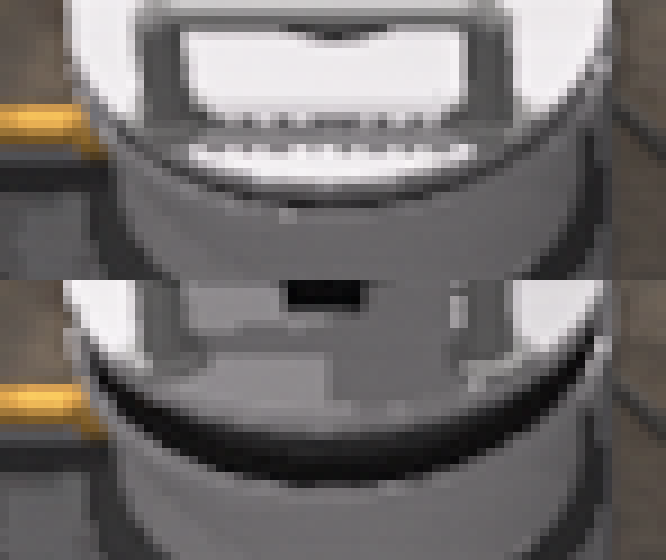

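Emit:
{"name": "carry_out", "arguments": {
  "steps": [
    [[0, 0, 0.04, 0.001, 0.001, 0], [0, 0, 0.04, 0.001, 0.001, 0], [0, 0, 0.04, 0.001, 0.001, 0], [0, 0, 0.04, 0.001, 0.001, 0], [0, 0, 0.04, 0.001, 0.001, 0], [0, 0, 0.04, 0.001, 0.001, 0]]
  ]
}}

```text
time_s: 16.7
tcp_pos: [0.4417, 0.2504, 0.1654]
ee_rot: [[-0.589, -0.072, -0.805], [0.799, 0.096, -0.593], [0.12, -0.993, 0.001]]
wrist_force: [5.7, -3.3, -7.1]
gripper_width: 0.151
```

Run:
```python
from h import *
from station import ticket
q=sense();print(q['time_s'],q['tcp_pos'],q['joint_velocities'].round(2),q['wrist_force'],q['gripper_width'])
print(ticket.finish_job())
```

```text
16.7 [0.44171393 0.25041398 0.16538424] [-0.08  0.05 -0.04 -0.04  0.   -0.04] [ 5.73657576 -3.34268982 -7.09654886] 0.15148176269859898
the job is handed in; nothing more can be done
None
```

I pressed the vent lever down until it snapped over and took the hand off it. I then took the lid by its handle and pulled it slowly off the gasket, and handed the job in at about 17 s, still holding it.

- **Vent lever:** the camera showed the paddle staying down by itself after I let go, at the fully-down spot worked out from its geometry. It was still down in the last pictures.
- **Lid:** the pull was about 13 N at the strongest reading between moves, then faded to about 5 N. The lid did not jump, and the arm was still at hand-in.
- **Grip:** the fingers held at about 13 mm on the 14 mm bar throughout, and I saw no sign of slipping.
- **Lid opening, where the checks differ slightly:** the tool's rise and tilt give about 0.12 rad, a front rim about 20 mm up. The shift of the rim in the picture gives about 18 mm, with an uncertainty of about 1 mm. I raised it about 0.3 mm more before handing in.
- **Side load:** a steady sideways force of about 6 to 7 N on the handle remained, from a small centring error.
- **Cup and sanding block:** both stood where they had been in the last top picture.

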